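# Park the orange bit case in its lane

## Robot

A 6-joint arm with a two-finger parallel gripper is mounted at the origin on the work surface. World frame = base frame: x ahead of the robot, y to its left, z up, the work surface at z = 0. Lengths are in mm, angles in rad, forces in N, time in s.
With the tool pointing down it reaches from about 350 to 775 mm from the base axis. Payload 7.3 kg.
Tool frame: the origin (TCP) lies midway between the tips of the shut fingers; the grasp point (between the pads) lies 19 mm behind it (bot.tcp_to_grasp is the distance from the TCP to the grasp point, in mm); z points along the fingers, y is the line along which they close (so a half turn about z gives the same grasp; the last joint's range is limited). The gripper opens to 92 mm and grips with 3 to 60 N. Pads are 19 mm wide; open, the fingers measure 130 mm over their backs; the gripper's body (75 mm by 190 mm) begins 47 mm behind the grasp point.
Start: joints at [1.196, 0.342, 1.524, -0, 1.275, -0.146], TCP at [119.058, 511.341, 226.741] pointing down, gripper open.
Joint ranges: [-2.53, 2.53], [-0.77, 2.02], [0.04, 2.7], [-1, 4.14], [0.28, 2.66], [-3.11, 3.11]. Speed limits (rad/s): [2.57, 2.57, 3.14, 3.14, 3.14, 3.14].

## Interface

Orientations are given as [roll, pitch, yaw] about the fixed x, y, z axes, in that order (R = Rz(yaw) Ry(pitch) Rx(roll)).
In Python, from plant import bot, viewer gives the robot as it stands. The module is installed in compiled form; this text tells all that it offers.
- The arm moves only by the shell command python3 -m handwheel 'ROWS'. ROWS is text: rows parted by semicolons, each of 7 numbers parted by spaces: the shift along the tool's x, y, z scaled (see below), then the turn, a rotation vector about the tool's x, y, z scaled (see below), then the opening, from -1 (shut) to 1 (fully open), so that 0 is half open. In form: tx ty tz rx ry rz gripper; .... A call has 1 to 8 rows; each row is the pose to reach, as a shift and turn from the pose commanded when the call began, along the tool's axes at that moment, turning the shorter way round; what a row does not reach only later rows make up. The controller multiplies each number of a shift by 10 cm and each number of a turn by pi rad. A row lasts 1/12 s, in which the tool goes at most 41.7 mm and 7.16 degrees, less where a joint would pass 70% of its speed; a pose out of reach is approached as far as the arm can. A call with a number of a shift or a turn outside -1 to 1 is refused whole. A call with a gripper value outside its range is refused whole. The fingers move at their own pace and stop on an object; the grip force is fixed at half the most. Time passes only in rows, so rows that repeat a pose let the fingers close. It gives the time, the measured TCP pose, the force, the opening and the grip force at its end, in the units of the state.
- bot.get_obs(): the state, without advancing time (a new reading comes with each control period).
- viewer.capture(name): name is "side" or "top" or "wrist"; returns a dict with "frame" (420x560x3 uint8, red, green, blue), "fov_y" (degrees; the focal length in pixels is half the picture's height over the tangent of half this angle, whatever the lens; pixels are square), "cx", "cy" (the principal point, pixels), "T" (4x4, takes a point from camera to world coordinates). Camera axes: x right, y down, z forward; pixel columns grow to the right and rows downward; lengths in mm; the calibration is good to about 2 mm. The wrist camera is an equidistant fisheye: a pixel r from the principal point sees the ray r / f radians off the axis. A picture is of the moment at which its call begins. There is no depth.
- bot.close_job(): hands the job in; it is judged then, once.
Trained networks look in a picture, given as the dict that the camera call returned (one of the last four; its "shot" number tells which), for a name from the list of things; names that differ only in an ending like _2 or _b are one class to them, and where a whole thing is asked for, a point or a joint stands for the part that bears it (a point fixed in the world has none). Each returns a list of dicts, best first, with "score" (0 to 1); they miss things now and then, are a little off and sometimes report something else, mostly with a low value. They report only what shows in the picture. A call takes as long as a camera call. They do not tell look-alikes from the thing itself.
- viewer.recognise(target, picture): "centre" ([column, row] in pixels, amid what is visible of it).
- viewer.cut_out(target, picture): "pixels" (420x560 bool, what is visible of it) and "centre" ([column, row] in pixels, amid what is visible of it).
The state is a dict: "time": time; "joint_positions": joint angles; "dq": joint speeds; "tau": joint torques, N m; "tool_pos": TCP position; "tcp_rot": TCP orientation; "contact_force": force on the tool from outside, world axes, zero at the start; "moment": the same for the moment, N m; "grip_width": finger opening in mm; "finger_force": force on a finger pad.
Only numpy, scipy, OpenCV 4.12 (cv2) and the standard library are available. Lean on these libraries where they do the work, as an engineer would, in place of code of your own. Each camera call takes 0.05 s, during which the arm holds its last target. There are 200 camera calls.

## Task

Push the orange bit case along the grey docking board, into the empty lane between its two low yellow rails, and on until it is fully home against the black rubber stop at the lane's far end, lying straight. Push it with the fingers without ever lifting or tipping it; neither the case nor the robot may touch any rail, so line it up with the lane before it goes in. Leave everything else where it stands, and back off at the end.

Things in the scene. Friction and masses are not known exactly. Their poses are not given: they have to be found in the camera images.
- case: the orange case (orange lid, black lower half): 100 mm long (x), 70 wide (y), 46 high, flat upright sides, a black handle 50 x 10 mm and 12 mm high on top; 0.25 to 0.5 kg. Origin: centre of its underside; its +x end leads into the lane. Starts flat on the board before the lane's mouth, up to 35 mm aside of the lane's centre line and 0.25 rad askew.
- rack: grey docking board fixed to the table, 6 mm thick, origin on its underside on the empty lane's centre line. +x: along the lane, the way to push (roughly to the robot's left); +y: roughly towards the robot. It spans x -220 to +200, y -195 to +75 mm. Empty lane: 96 mm wide, rail faces at y -48 and +48 mm. The blue case's lane: y -56 to -148 mm.
- lane_mouth (a point): point on the board's top face at the middle of the empty lane's mouth, where the rails begin (rack x = -10 mm, y = 0); the rails run 180 mm from here.
- lane_home (a point): point on the board's top face (rack x = +120 mm, y = 0) over which the case's origin lies when it is home: its leading end is then against the fixed black rubber stop, 60 mm wide and 30 mm high, whose face is at rack x = +170 mm.
- rail_near: the robot-side yellow-painted guide rail of the board, a straight bar 180 mm long, 8 mm thick, 14 mm high, standing on the board; origin at the centre of its underside, x along the lane. Nothing may touch it. It bounds the empty lane at +y.
- rail_mid: the middle yellow-painted guide rail of the board, a straight bar 180 mm long, 8 mm thick, 14 mm high, standing on the board; origin at the centre of its underside, x along the lane. Nothing may touch it. It bounds the empty lane at -y and parts it from the blue case's lane.
- rail_far: the far yellow-painted guide rail of the board, a straight bar 180 mm long, 8 mm thick, 14 mm high, standing on the board; origin at the centre of its underside, x along the lane. Nothing may touch it. It bounds the blue case's lane.
- blue_case: blue and grey tool case parked at the stop of the neighbouring lane, 100 x 70 x 36 mm plus a black handle 12 mm high on top; origin at the centre of its underside. Leave it alone.
- jar: small glass jar with brass lid, 40 mm across, 55 mm high, on the far corner of the board's loading end; origin at the centre of its underside. Leave it alone.
- pumpkin: small orange pumpkin, 145 mm across, 130 mm high with its brown stem; origin at the centre of its underside. Leave it alone.
- screwdriver: screwdriver lying on the table; origin on its underside. Leave it alone.
- tape: roll of yellow tape lying flat, 90 mm across, 24 mm high; origin at the centre of its underside. Leave it alone.
- mug: blue ceramic mug, 76 mm across, 90 mm high; origin at the centre of its underside. Leave it alone.
There are look-alikes about, which are no part of the job. There is more than one size of the case; the job needs the smallest.

How it is judged (in metres and radians):
On the way:
1. the case's leading end is between the rails (x of case in the frame of rack between -0.03 and 0.09 m and y of case in the frame of rack between -0.015 and 0.015 m), for 0.05 s.
At the end, for the whole second after the job is handed in: the orange case rests flat on the board in the empty lane, its end within 6 mm of the rubber stop, clear of both rails and straight to 0.12 rad, at rest (x of case in the frame of rack between 0.114 and 0.124 m and y of case in the frame of rack between -0.014 and 0.014 m and angle between the x axis of case and the x axis of rack, either way round below 0.12 rad and z of case in the frame of rack between 0.003 and 0.01 m and angle between case's own z axis and vertical below 0.06 rad and linear speed of case below 0.01 m/s); the robot touches nothing.
It fails at once if something touches a guide rail (over 0.3 N) (contact force between anything else and rail_near above 0.3 N or contact force between anything else and rail_mid above 0.3 N or contact force between anything else and rail_far above 0.3 N).
It fails at once if the orange case is lifted by more than 8 mm or tipped by more than 0.15 rad (z of case in the frame of rack above 0.014 m or angle between case's own z axis and vertical above 0.15 rad).
It fails at once if a bystander is moved by more than 10 mm (distance of any of blue_case, jar, pumpkin, screwdriver, tape, mug from where it was at the start of the episode above 0.01 m).
It also fails if it takes over 72 s, if anything falls off the work surface, if the arm or the gripper's body presses on something with over 40 N, if the wrist force passes 120 N, or if a joint passes its speed limit or range.

## Working session

There is one attempt and no reset: what is moved stays moved. The work goes in short steps, Python scripts to look and compute and a shell command to move; the robot and the scene stay as the last step left them, time stands still between calls to the robot, and variables do not carry over. Pictures are saved under pics/ and viewed, at most 10 in all, crops included, and the job is handed in when it is done.

```bash
mkdir -p pics; cat > h.py <<'E'
import numpy as np, cv2
from plant import bot, viewer
from scipy.spatial.transform import Rotation as R
def ray(p,uv):
    f=p["frame"].shape[0]/2/np.tan(np.radians(p["fov_y"])/2)
    T=np.array(p["T"]); d=np.array([(uv[0]-p["cx"])/f,(uv[1]-p["cy"])/f,1.])
    return T[:3,3],T[:3,:3]@d
def onz(p,uv,z):
    o,d=ray(p,uv); return o+d*(z-o[2])/d[2]
def save(p,n): cv2.imwrite(f"pics/{n}.png",cv2.cvtColor(p["frame"],cv2.COLOR_RGB2BGR))
E
python3 - <<'E'
from h import *
o=bot.get_obs(); print(o["tool_pos"],o["tcp_rot"],o["grip_width"])
for n in ["top","side"]:
    p=viewer.capture(n); save(p,n+"0"); print(n,np.round(p["T"],3).tolist(),p["fov_y"],p["cx"],p["cy"])
    for t in ["case","rail_near","rail_mid","rail_far","blue_case","jar","rack","pumpkin"]:
        for r in viewer.cut_out(t,p)[:3]:
            c=r["centre"]; ys,xs=np.nonzero(r["pixels"]); 
            print(t,round(r["score"],2),np.round(c),len(xs),np.round(onz(p,c,20)), cv2.minAreaRect(np.c_[xs,ys].astype(np.float32)))
E
```

```text
[118.90083462 510.94396355 226.04798999] [-3.14007296e+00 -2.20547581e-04  2.91284020e+00] 91.8543279808715
top [[0.007, -0.991, 0.133, 324.003], [-1.0, -0.007, 0.004, -26.432], [-0.003, -0.133, -0.991, 1559.3], [0.0, 0.0, 0.0, 1.0]] 42.16792480988115 275.81073661656364 213.65820363140668
case 0.93 [244. 282.] 1721 [338.  66.  20.] ((244.2667999267578, 281.3963317871094), (35.59737777709961, 49.53644561767578), 1.5911402702331543)
case 0.85 [303. 201.] 975 [568. -98.  20.] ((301.765380859375, 202.52691650390625), (36.48561096191406, 27.276504516601562), 15.255120277404785)
case 0.78 [325. 282.] 1759 [ 338. -159.   20.] ((324.9751281738281, 283.4066162109375), (35.81510925292969, 51.01720428466797), 75.0685806274414)
rail_near 0.68 [232. 209.] 221 [544. 105.  20.] ((232.4193115234375, 210.35299682617188), (62.58591079711914, 3.8994336128234863), 12.87500286102295)
rail_near 0.43 [271. 184.] 11466 [618.  -6.  20.] ((271.8013916015625, 181.151123046875), (146.9339599609375, 93.53538513183594), 12.925999641418457)
rail_mid 0.74 [239. 177.] 221 [636.  86.  20.] ((241.05487060546875, 175.7
[... 1837 characters left out ...]
.59710693359375, 183.99197387695312), (24.33852195739746, 32.629669189453125), 6.581944942474365)
jar 0.92 [341. 266.] 372 [ 690. -192.   20.] ((341.5, 264.5), (25.0, 17.0), 90.0)
jar 0.55 [194. 142.] 220 [324. 330.  20.] ((196.20001220703125, 137.40000915527344), (8.221921920776367, 34.78504943847656), 18.434947967529297)
jar 0.41 [304. 224.] 9481 [619. -46.  20.] ((305.6360778808594, 221.79144287109375), (109.45709228515625, 120.88329315185547), 5.04245138168335)
rack 0.58 [310. 224.] 9508 [636. -47.  20.] ((305.73468017578125, 221.6097412109375), (109.36876678466797, 121.23310089111328), 5.079607963562012)
pumpkin 0.97 [239. 106.] 1358 [479. 506.  20.] ((236.5, 105.5), (37.0, 43.0), 90.0)
```

```bash
python3 - <<'E'
import cv2
a=cv2.imread("pics/top0.png")[110:260,180:380]; b=cv2.imread("pics/side0.png")[150:310,230:390]
cv2.imwrite("pics/topc.png",cv2.resize(a,None,fx=4,fy=4,interpolation=cv2.INTER_CUBIC))
E
python3 - <<'E'
from h import *
p=viewer.capture("top")
E=[]
for t,z in [("rail_near",20),("rail_mid",20),("rail_far",20)]:
    m=viewer.cut_out(t,p)[0]["pixels"]; ys,xs=np.nonzero(m)
    if len(xs)>1000: print("bad",t); continue
    W=np.array([onz(p,(x,y),z-2)[:2] for x,y in zip(xs,ys)])
    c=W.mean(0); d=np.linalg.svd(W-c)[2][0]; d*=np.sign(d[1]); s=(W-c)@d
    print(t,c,np.degrees(np.arctan2(d[1],d[0])),s.min(),s.max(), c+d*(s.min()+s.max())/2)
# orange lid
h=cv2.cvtColor(p["frame"],cv2.COLOR_RGB2HSV); 
for r in viewer.cut_out("case",p):
    c=r["centre"]
    if abs(c[0]-303)>10: continue
    m=cv2.dilate(r["pixels"].astype(np.uint8),np.ones((5,5)))
    lid=(m>0)&(h[...,0]<22)&(h[...,1]>120)&(h[...,2]>90)
    for z,mm in [(52,lid),(52,r["pixels"])]:
        cs=max(cv2.findContours(mm.astype(np.uint8),0,1)[0],key=cv2.contourArea).reshape(-1,2)
        W=np.array([onz(p,q,z)[:2] for q in cs]).astype(np.float32)
        print(mm.sum(),cv2.minAreaRect(W))
E
```

```text
rail_near [537.54830228  93.34949971] 77.40715138636683 -73.85221472219133 93.75698147526742 [539.71813514 103.06246837]
rail_mid [637.50594894  65.45873892] 77.53966798981952 -71.10031657449633 101.43194751606428 [640.77818043  80.26733304]
rail_far [738.92719905  64.45241883] 77.22833976969908 -86.47490846932298 81.16859236026814 [738.34067564  61.86490304]
873 ((559.5930786132812, -94.89812469482422), (101.09973907470703, 72.1187973022461), 74.89012145996094)
891 ((558.4618530273438, -93.56915283203125), (98.12448120117188, 73.9759521484375), 74.29943084716797)
```

View pics/topc.png

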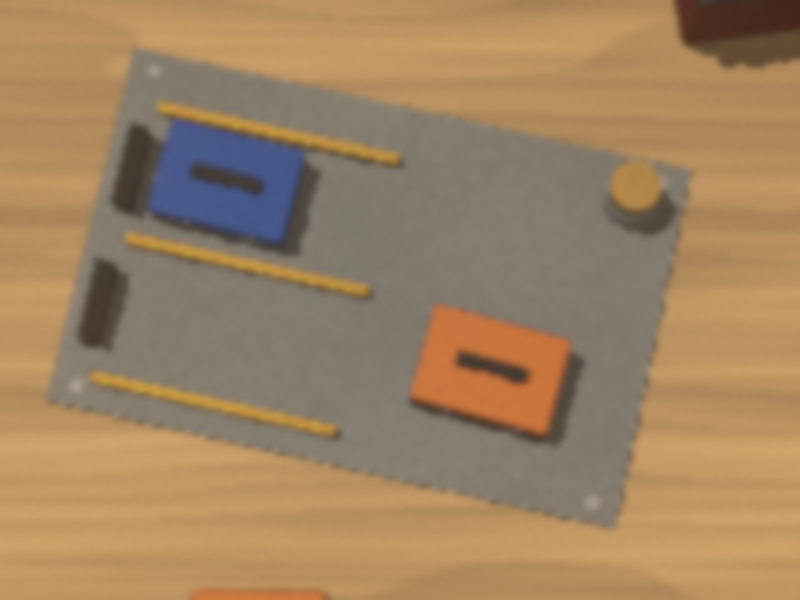

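View pics/side0.png

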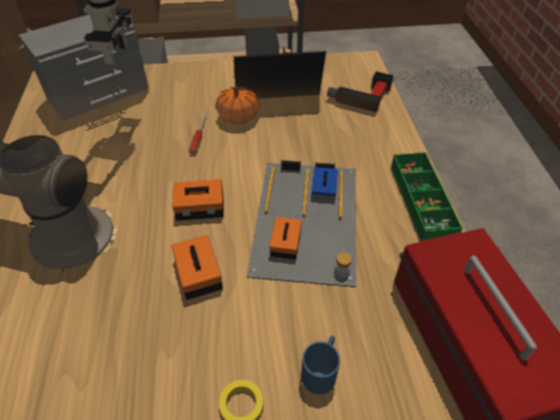

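The top crop shows the small orange case on the board at about (490,370). It lies before the empty lane, between the yellow rails ending at about (369,292) and (336,432), and the black stop is at about (100,305). The two orange look-alikes are off the board.

The case is about 10 mm off-centre and 0.04 rad askew. I'll straddle it with open fingers, nudge it into line, then push it from behind.

```bash
m="python3 -m handwheel"
$m '0 0 0 0 0 0.25 1;0 0 0 0 0 0.25 1;0 0 0 0 0 0.25 1;0 0 0 0 0 0.25 1;0 0 0 0 0 0.25 1;0 0 0 0 0 0.25 1;0 0 0 0 0 0.25 1;0 0 0 0 0 0.25 1' 
$m '0 0 0 0 0 0.247 1;0 0 0 0 0 0.247 1;0 0 0 0 0 0.247 1;0 0 0 0 0 0.247 1;0 0 0 0 0 0.247 1;0 0 0 0 0 0.247 1;0 0 0 0 0 0.247 1;0 0 0 0 0 0.247 1'
$m '-0.83 0.94 0 0 0 0 1;-0.83 0.94 0 0 0 0 1;-0.83 0.94 0 0 0 0 1;-0.83 0.94 0 0 0 0 1;-0.83 0.94 0 0 0 0 1;-0.83 0.94 0 0 0 0 1'
$m '-0.83 0.94 0 0 0 0 1;-0.83 0.94 0 0 0 0 1;-0.83 0.94 0 0 0 0 1;-0.83 0.94 0 0 0 0 1;-0.83 0.94 0 0 0 0 1;-0.83 0.94 0 0 0 0 1'
$m '-0.83 0.94 0 0 0 0 1;-0.83 0.94 0 0 0 0 1;-0.83 0.94 0 0 0 0 1;-0.83 0.94 0 0 0 0 1;-0.83 0.94 0 0 0 0 1;-0.83 0.94 0 0 0 0 1'
$m '-0.83 0.94 0 0 0 0 1;-0.83 0.94 0 0 0 0 1;-0.83 0.94 0 0 0 0 1;-0.83 0.94 0 0 0 0 1;-0.83 0.94 0 0 0 0 1;-0.83 0.94 0 0 0 0 1'
$m '-0.83 0.94 0 0 0 0 1;-0.83 0.94 0 0 0 0 1;-0.83 0.94 0 0 0 0 1;-0.83 0.94 0 0 0 0 1;-0.83 0.94 0 0 0 0 1;-0.83 0.94 0 0 0 0 1'
python3 - <<'E'
from h import *
p=viewer.capture("top")
for r in viewer.cut_out("rack",p):
    cs=max(cv2.findContours(r["pixels"].astype(np.uint8),0,1)[0],key=cv2.contourArea).reshape(-1,2)
    print(r["score"],cv2.minAreaRect(np.array([onz(p,q,6)[:2] for q in cs]).astype(np.float32)))
p=viewer.capture("wrist"); save(p,"w0"); print(p["fov_y"],p["cx"],p["cy"],np.round(p["T"],3).tolist())
o=bot.get_obs();print(o["tool_pos"],o["tcp_rot"],o["contact_force"])
E
```

```text
time: 1.82
tool_pos: [119.1, 511.3, 226.7]
tcp_rot: [3.142, -0.0, 2.126]
contact_force: [0.0, -0.7, 0.3]
grip_width: 91.6
finger_force: 0.0
time: 2.48
tool_pos: [119.1, 511.3, 226.7]
tcp_rot: [3.142, 0.0, 1.352]
contact_force: [-0.5, 0.3, -0.9]
grip_width: 91.7
finger_force: 0.0
time: 2.98
tool_pos: [192.9, 410.2, 227.0]
tcp_rot: [-3.142, -0.001, 1.352]
contact_force: [0.0, -0.6, 0.0]
grip_width: 91.7
finger_force: 0.0
time: 3.48
tool_pos: [266.1, 309.5, 226.8]
tcp_rot: [-3.141, -0.001, 1.353]
contact_force: [-0.5, 0.4, 0.1]
grip_width: 91.8
finger_force: 0.0
time: 3.98
tool_pos: [339.5, 208.4, 226.6]
tcp_rot: [-3.141, -0.001, 1.353]
contact_force: [-0.3, 0.3, -0.4]
grip_width: 92.0
finger_force: 0.0
time: 4.48
tool_pos: [413.0, 107.4, 226.5]
tcp_rot: [-3.14, -0.0, 1.354]
contact_force: [-0.0, -0.3, 0.6]
grip_width: 91.8
finger_force: 0.0
time: 4.98
tool_pos: [486.7, 6.1, 226.4]
tcp_rot: [-3.14, -0.001, 1.354]
contact_force: [-0.3, -0.5, 0.5]
grip_width: 91.9
finger_force: 0.0
0.97 ((630.6451416015625, -9.2342529296875), (421.27398681640625, 271.96075439453125), 77.69799041748047)
65.70646984690485 281.1322454824179 209.6189178449838 [[0.977, -0.205, -0.065, 504.403], [-0.215, -0.932, -0.292, 85.787], [-0.001, 0.3, -0.954, 383.692], [0.0, 0.0, 0.0, 1.0]]
[486.73330064   5.92975472 226.90340316] [-3.14144389e+00 -3.45649561e-04  1.35429527e+00] [-0.86428237  0.62944961 -0.22575286]
```

View pics/w0.png

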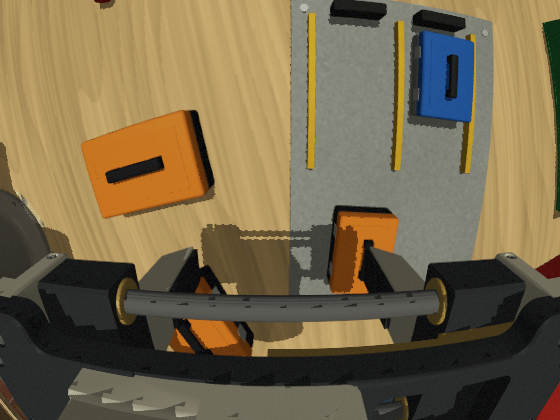

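The wrist view shows the lane between the rails at columns 312 and 400, with the case at about (363,250) pointing into the lane. I'll refine the rack and case poses from this view.

```bash
cat >> h.py <<'E'
def wz(p,uv,z):
    f=p["frame"].shape[0]/2/np.tan(np.radians(p["fov_y"])/2)
    uv=np.atleast_2d(uv).astype(float)-[p["cx"],p["cy"]]; r=np.hypot(*uv.T)+1e-9; a=r/f
    d=np.c_[uv/r[:,None]*np.sin(a)[:,None],np.cos(a)]; T=np.array(p["T"]); d=d@T[:3,:3].T; o=T[:3,3]
    return (o+d*((z-o[2])/d[:,2])[:,None])[:,:2]
YAW=1.354; O=np.array([573.4,14.0])
def rack(W):
    e=np.array([np.cos(YAW),np.sin(YAW)]); n=np.array([-e[1],e[0]]); return (np.atleast_2d(W)-O)@np.c_[e,n]
def look(names=("rail_near","rail_mid")):
    p=viewer.capture("wrist")
    for t in names:
        for r in viewer.cut_out(t,p)[:1]:
            ys,xs=np.nonzero(r["pixels"])
            if len(xs)>4000: continue
            W=rack(wz(p,np.c_[xs,ys],20)); k=np.polyfit(W[:,0],W[:,1],1)
            print(t,round(r["score"],2),"x",W[:,0].min(),W[:,0].max(),"y@0,150",np.polyval(k,[0,150]).round(1),"slope",k[0].round(4))
    return p
E
python3 - <<'E'
from h import *
p=look(("rail_near","rail_mid","rail_far"))
for r in viewer.cut_out("case",p):
    c=r["centre"]; 
    if not 320<c[0]<420: continue
    h=cv2.cvtColor(p["frame"],cv2.COLOR_RGB2HSV); m=r["pixels"]&(h[...,0]<22)&(h[...,1]>120)&(h[...,2]>90)
    print("case",r["score"],c,m.sum())
    for v in (212,220,230,240,250,260):
        xs=np.nonzero(m[v])[0]
        if len(xs): print(v,xs.min(),xs.max(),rack(wz(p,[[xs.min(),v],[xs.max(),v]],52)).round(1).tolist())
    for u in (350,360,370,380,390):
        ys=np.nonzero(m[:,u])[0]
        if len(ys): print("lead",u,ys.min(),rack(wz(p,[[u,ys.min()]],52)).round(1))
print("case top est", rack([559,-94]), "board c",rack([630.6,-9.2]), bot.get_obs()["tool_pos"],rack(bot.get_obs()["tool_pos"][:2]))
E
```

```text
rail_near 0.97 x -8.446249798663814 169.70345829189992 y@0,150 [50.3 50.1] slope -0.0009
rail_mid 0.63 x -7.726368309256668 170.74578198515925 y@0,150 [-51.4 -51.6] slope -0.0015
rail_far 0.61 x -9.216907186052541 168.48368860408337 y@0,150 [-149.2 -152.1] slope -0.0192
case 0.69 [351.7, 242.5] 3246
212 338 366 [[-51.8, 21.4], [-51.8, -10.1]]
220 339 396 [[-61.0, 19.7], [-61.4, -46.7]]
230 339 394 [[-72.7, 19.0], [-73.4, -45.6]]
240 338 393 [[-84.7, 19.4], [-85.8, -46.0]]
250 336 391 [[-96.9, 20.9], [-98.4, -45.1]]
260 335 361 [[-109.5, 21.3], [-110.3, -9.6]]
lead 350 212 [[-51.8   8. ]]
lead 360 212 [[-51.8  -3.3]]
lead 370 213 [[-53.  -14.9]]
lead 380 213 [[-53.  -26.5]]
lead 390 214 [[-54.2 -38.6]]
case top est [[-108.56935981   -9.16810292]] board c [[-10.3530872  -60.85140578]] [487.30449049   4.51822444 226.91699056] [[-27.77914291  82.04059998]]
```

```bash
m="python3 -m handwheel"
$m '-0.77 0.93 0 0 0 0 1;-0.77 0.93 0 0 0 0 1;-0.77 0.93 0 0 0 0 1;-0.77 0.93 0 0 0 0 1;-0.77 0.93 0 0 0 0 1;-0.77 0.93 0 0 0 0 1'
$m '0 0 0.97 0 0 0 1;0 0 0.97 0 0 0 1;0 0 0.97 0 0 0 1;0 0 0.97 0 0 0 1;0 0 0.97 0 0 0 1;0 0 0.97 0 0 0 1'
python3 - <<'E'
from h import *
p=look(); save(p,"w1"); o=bot.get_obs(); print(o["tool_pos"],o["tcp_rot"],rack(o["tool_pos"][:2]))
E
```

```text
time: 5.88
tool_pos: [561.0, -91.1, 226.3]
tcp_rot: [-3.14, -0.001, 1.351]
contact_force: [-0.1, 0.4, -0.9]
grip_width: 92.0
finger_force: 0.0
time: 6.38
tool_pos: [562.4, -91.0, 131.7]
tcp_rot: [3.138, 0.0, 1.352]
contact_force: [0.3, -1.1, 0.7]
grip_width: 92.0
finger_force: 0.0
rail_near 0.8 x -10.526665992174612 75.36870696690467 y@0,150 [47.9 47.8] slope -0.0005
rail_mid 0.95 x -11.40796029671067 73.45102320844325 y@0,150 [-53.3 -53.3] slope 0.0001
[562.4337562  -91.40968727 131.65568411] [3.13803192e+00 1.75357885e-04 1.35181409e+00] [[-105.30107421  -11.96429871]]
```

View pics/w1.png

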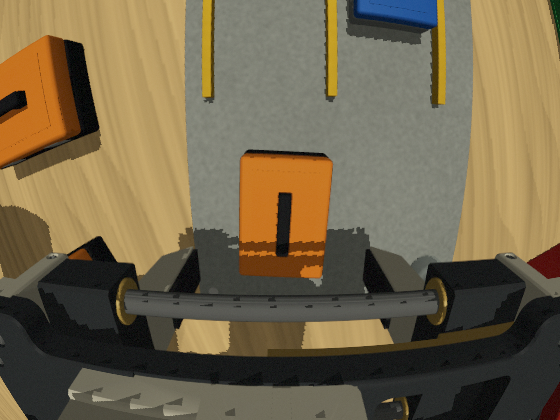

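```bash
cat >> h.py <<'E'
def case(p,zt=52):
    h=cv2.cvtColor(p["frame"],cv2.COLOR_RGB2HSV); rs=[r for r in viewer.cut_out("case",p) if r["pixels"][:, 230:340].sum()>500]
    r=max(rs,key=lambda r:r["pixels"][:,230:340].sum()); m=r["pixels"]&(h[...,0]<22)&(h[...,1]>120)&(h[...,2]>60)
    ys=np.nonzero(m.any(1))[0]; L=[];Rr=[]
    for v in range(ys.min()+15,ys.min()+70,5):
        xs=np.nonzero(m[v])[0]
        if len(xs)>20: L.append([xs.min(),v]); Rr.append([xs.max()+1,v])
    L=rack(wz(p,L,zt));Rr=rack(wz(p,Rr,zt))
    for n,E in (("L",L),("R",Rr)): k=np.polyfit(E[:,0],E[:,1],1); print(n,"slope",k[0].round(4),"y mean",E[:,1].mean().round(1),"x",E[:,0].min().round(),E[:,0].max().round())
    us=np.nonzero(m.sum(0)>20)[0]; us=us[8:-8:6]; T=rack(wz(p,[[u,np.nonzero(m[:,u])[0].min()] for u in us],zt))
    k=np.polyfit(T[:,1],T[:,0],1); print("lead x",T[:,0].mean().round(1),"slope",k[0].round(4), "centre y",((L[:,1].mean()+Rr[:,1].mean())/2).round(1))
E
python3 -c "
from h import *
p=look(); case(p)"
```

```text
rail_near 0.69 x -9.236688344078157 74.94703451045592 y@0,150 [47.8 48.6] slope 0.0055
rail_mid 0.74 x -10.283303013960866 72.98136752410389 y@0,150 [-53.1 -53.7] slope -0.0045
L slope -0.0582 y mean 19.3 x -105.0 -66.0
R slope -0.0513 y mean -49.5 x -105.0 -66.0
lead x -55.5 slope 0.0496 centre y -15.1
```

```bash
m="python3 -m handwheel"
$m '0 0.02 0.5 0 0 0 1;0 0.02 0.5 0 0 0 1;0 0.02 0.7 0 0 0 1;0 0.02 0.9 0 0 0 1;0 0.02 0.99 0 0 0 1;0 0.02 0.99 0 0 0 1'
$m '0 0 0 0 0 0 0.8;0 0 0 0 0 0 0.7;0 0 0 0 0 0 0.65;0 0 0 0 0 0 0.6;0 0 0 0 0 0 0.57;0 0 0 0 0 0 0.54;0 0 0 0 0 0 0.54;0 0 0 0 0 0 0.54'
```

```text
time: 7.23
tool_pos: [561.9, -91.4, 28.8]
tcp_rot: [-3.137, -0.0, 1.351]
contact_force: [-0.7, -1.1, -0.1]
grip_width: 91.8
finger_force: 0.0
time: 7.9
tool_pos: [564.2, -92.0, 31.3]
tcp_rot: [3.14, -0.0, 1.351]
contact_force: [1.1, -0.4, 3.7]
grip_width: 70.9
finger_force: 2.8
```

```bash
m="python3 -m handwheel"
$m '0 -0.02 0 0 0 0 0.55;0 -0.04 0 0 0 0 0.55;0 -0.06 0 0 0 0 0.55;0 -0.08 0 0 0 0 0.55;0 -0.1 0 0 0 0 0.55;0 -0.115 0 0 0 0 0.55;0 -0.115 0 0 0 0 0.55;0 -0.115 0 0 0 0 0.55'
$m '0 0 0 0 0 0 1;0 0 0 0 0 0 1;0 0 0 0 0 0 1;0 0 0 0 0 0 1;0 0 0 0 0 0 1'
$m '0 0 -0.3 0 0 0 1;0 0 -0.6 0 0 0 1;0 0 -0.99 0 0 0 1;0 0 -0.99 0 0 0 1;0 0 -0.99 0 0 0 1'
python3 -c "
from h import *
p=look(); case(p); o=bot.get_obs(); print(o['tool_pos'],o['tcp_rot'],rack(o['tool_pos'][:2]))"
```

```text
time: 8.57
tool_pos: [552.6, -89.4, 31.0]
tcp_rot: [3.14, 0.0, 1.351]
contact_force: [5.4, -0.0, 3.1]
grip_width: 70.6
finger_force: 2.3
time: 8.98
tool_pos: [551.5, -89.1, 30.2]
tcp_rot: [-3.14, -0.0, 1.351]
contact_force: [0.3, -0.1, 0.6]
grip_width: 91.5
finger_force: 0.0
time: 9.4
tool_pos: [553.4, -89.6, 131.9]
tcp_rot: [3.137, 0.0, 1.351]
contact_force: [-0.6, -0.8, -0.2]
grip_width: 91.6
finger_force: 0.0
rail_near 0.59 x -10.631363767602721 73.88245808725733 y@0,150 [48.3 47.7] slope -0.004
rail_mid 0.58 x -10.865967302948205 73.48119273262725 y@0,150 [-52.9 -53.4] slope -0.0033
L slope -0.0082 y mean 31.1 x -107.0 -67.0
R slope -0.0113 y mean -37.1 x -107.0 -68.0
lead x -56.9 slope 0.0056 centre y -3.0
[551.20459239 -89.00267783 128.14386124] [-3.13837833e+00 -3.38028764e-04  1.35143596e+00] [[-105.36582525   -0.48023926]]
```

```bash
m="python3 -m handwheel"
$m '-0.9 0.02 0 0 0 0 0;-0.9 0.02 0 0 0 0 -0.35;-0.9 0.02 0 0 0 0 -0.35;-0.9 0.02 0 0 0 0 -0.35;-0.9 0.02 0 0 0 0 -0.35;-0.9 0.02 0 0 0 0 -0.35;-0.9 0.02 0 0 0 0 -0.35'
$m '0 0 0.4 0 0 0 -0.35;0 0 0.7 0 0 0 -0.35;0 0 0.9 0 0 0 -0.35;0 0 1 0 0 0 -0.35;0 0 1 0 0 0 -0.35;0 0 1 0 0 0 -0.35'
python3 -c "
from h import *
p=look(); save(p,'w2'); o=bot.get_obs(); print(o['tool_pos'],o['tcp_rot'],rack(o['tool_pos'][:2]))"
```

```text
time: 10.18
tool_pos: [534.6, -176.2, 129.3]
tcp_rot: [-3.141, -0.001, 1.353]
contact_force: [-1.2, 1.1, 0.0]
grip_width: 49.6
finger_force: 0.0
time: 10.68
tool_pos: [535.1, -177.1, 30.1]
tcp_rot: [3.141, -0.0, 1.352]
contact_force: [0.8, -0.9, 0.6]
grip_width: 29.5
finger_force: 0.0
[ 535.71146836 -177.85292978   31.31867824] [3.13862722e+00 6.05123268e-04 1.35178181e+00] [[-195.46883564   -4.46165635]]
```

View pics/w2.png

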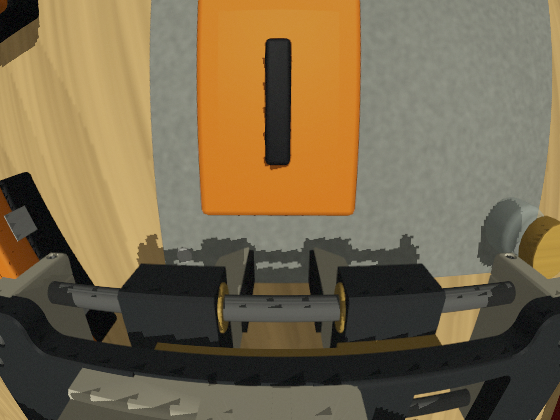

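The case sits centred and square ahead of the two fingers, its rear edge at about row 213 and columns 203–355. I'll push it along the lane axis and check before it enters the mouth.

```bash
m="python3 -m handwheel"
$m '0.08 0 0 0 0 0 -0.35;0.16 0 0 0 0 0 -0.35;0.24 0 0 0 0 0 -0.35;0.32 0 0 0 0 0 -0.35;0.40 0 0 0 0 0 -0.35;0.47 0 0 0 0 0 -0.35;0.54 0 0 0 0 0 -0.35;0.58 0 0 0 0 0 -0.35'
python3 -c "
from h import *
p=look(); o=bot.get_obs(); print(rack(o['tool_pos'][:2]),o['contact_force']); 
p=viewer.capture('top')
h=cv2.cvtColor(p['frame'],cv2.COLOR_RGB2HSV)
for n in ('case','rail_near','rail_mid'):
  for r in viewer.cut_out(n,p):
    if r['pixels'].sum()>3000: continue
    ys,xs=np.nonzero(r['pixels']); W=rack([onz(p,q,52 if n=='case' else 20)[:2] for q in np.c_[xs,ys]]); print(n,r['score'],W.mean(0),W.min(0),W.max(0), cv2.minAreaRect(W.astype(np.float32)))
save(p,'t3')
p=viewer.capture('wrist'); case(p)"
```

```text
time: 11.5
tool_pos: [547.8, -120.4, 30.2]
tcp_rot: [3.14, 0.001, 1.352]
contact_force: [-0.8, -5.2, 4.0]
grip_width: 30.1
finger_force: 2.7
rail_near 0.92 x -13.900482826672215 8.32181365117571 y@0,150 [47.3 55.5] slope 0.0543
rail_mid 0.75 x -13.484422814492017 7.611796483578317 y@0,150 [-52.4 -60.7] slope -0.0555
[[-136.47946756   -3.11039475]] [-0.35758455 -0.60781319  0.00874884]
case 0.83 [-248.80078214  179.95693957] [-298.98994176  127.45416293] [-195.77603917  234.05858976] ((-244.1681671142578, 183.98843383789062), (83.69987487792969, 95.57624816894531), 26.67574119567871)
case 0.53 [-43.87383803  -2.07997188] [-96.61561439 -36.1562847 ] [-24.8142486   37.94241866] ((-58.325660705566406, -3.4496917724609375), (72.76986694335938, 70.89691162109375), 12.813323974609375)
rail_near 0.68 [261.90386355 310.83812044] [211.42137039 297.88992348] [316.93060435 323.96288097] ((264.1654968261719, 311.4140625), (105.4244155883789, 26.038631439208984), 0.9154322147369385)
rail_near 0.58 [75.69992658 52.38339281] [-6.96562801 47.86983418] [165.99342095  56.91366518] ((79.51390838623047, 52.392276763916016), (172.9612579345703, 9.04108715057373), 0.19939130544662476)
rail_near 0.23 [-180.02772923 -165.01916843] [-198.08457106 -188.15452946] [-162.05495698 -141.54751724] ((-179.89476013183594, -164.97988891601562), (47.639869689941406, 33.57198715209961), 76.17782592773438)
rail_mid 0.45 [ 79.55517792 -50.88318481] [ -3.71105766 -56.63088084] [165.13929622 -44.58318795] ((80.69255065917969, -50.36115646362305), (168.81675720214844, 12.044219017028809), 0.9282407760620117)
L slope 0.0018 y mean 30.9 x -53.0 -31.0
R slope 0.0066 y mean -36.8 x -53.0 -32.0
lead x -26.3 slope 0.0045 centre y -2.9
```

Case is straight and within 0.5 mm of the lane centre, so I'll push on.

```bash
m="python3 -m handwheel"
$m '0.08 0 0 0 0 0 -0.35;0.17 0 0 0 0 0 -0.35;0.26 0 0 0 0 0 -0.35;0.35 0 0 0 0 0 -0.35;0.44 0 0 0 0 0 -0.35;0.52 0 0 0 0 0 -0.35;0.58 0 0 0 0 0 -0.35;0.6 0 0 0 0 0 -0.35'
python3 -c "
from h import *
p=viewer.capture('wrist'); case(p); p=look();o=bot.get_obs(); print(o['tool_pos'],rack(o['tool_pos'][:2]),o['contact_force'])"
```

```text
time: 12.62
tool_pos: [560.4, -61.1, 29.7]
tcp_rot: [-3.141, -0.0, 1.353]
contact_force: [0.2, -2.1, -1.8]
grip_width: 29.8
finger_force: 1.1
L slope 0.013 y mean 30.9 x 8.0 29.0
R slope -0.002 y mean -36.7 x 7.0 29.0
lead x 33.6 slope -0.0004 centre y -2.9
rail_near 0.72 x -9.90801939711136 68.3027422200607 y@0,150 [47.4 47.1] slope -0.0022
rail_mid 0.7 x -10.246370431302482 67.63822978162922 y@0,150 [-52.3 -52.5] slope -0.0012
[560.41832293 -62.50198483  29.86810927] [[-77.50357934  -3.77793745]] [0.22487098 0.00462688 0.34259221]
```

```bash
m="python3 -m handwheel"
$m '0.08 0 0 0 0 0 -0.35;0.17 0 0 0 0 0 -0.35;0.26 0 0 0 0 0 -0.35;0.35 0 0 0 0 0 -0.35;0.44 0 0 0 0 0 -0.35;0.52 0 0 0 0 0 -0.35;0.58 0 0 0 0 0 -0.35;0.6 0 0 0 0 0 -0.35'
$m '0.08 0 0 0 0 0 -0.35;0.17 0 0 0 0 0 -0.35;0.26 0 0 0 0 0 -0.35;0.35 0 0 0 0 0 -0.35;0.44 0 0 0 0 0 -0.35;0.52 0 0 0 0 0 -0.35;0.58 0 0 0 0 0 -0.35;0.6 0 0 0 0 0 -0.35'
python3 -c "
from h import *
p=viewer.capture('wrist'); case(p); save(p,'w4'); p=look();o=bot.get_obs(); print(o['tool_pos'],rack(o['tool_pos'][:2]),o['contact_force'])"
```

```text
time: 13.53
tool_pos: [573.6, -2.7, 29.8]
tcp_rot: [3.141, -0.0, 1.353]
contact_force: [-0.9, -4.1, 3.4]
grip_width: 29.8
finger_force: 2.2
time: 14.2
tool_pos: [586.6, 55.8, 29.8]
tcp_rot: [3.141, -0.0, 1.352]
contact_force: [-1.2, -5.3, 4.4]
grip_width: 30.2
finger_force: 2.8
L slope -0.013 y mean 30.7 x 127.0 149.0
R slope -0.0115 y mean -37.0 x 127.0 148.0
lead x 153.5 slope 0.0017 centre y -3.1
[586.06461741  55.10965524  29.28827438] [[42.87152821 -3.52538748]] [-0.06005968 -0.66362883  0.21258734]
```

View pics/w4.png

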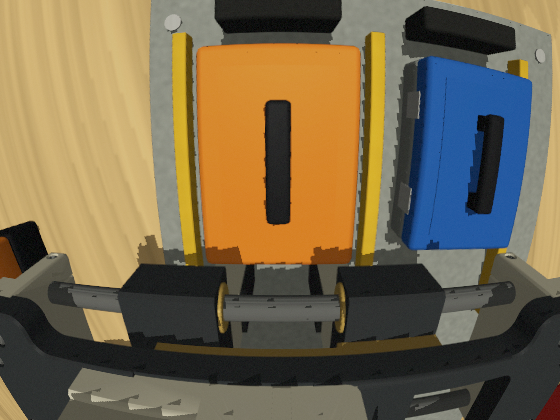

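The case is straight between the rails, with a gap to the black stop at about row 30 that I make roughly 15 mm. I'll creep in while watching the force.

```bash
m="python3 -m handwheel"
$m '0.03 0 0 0 0 0 -0.35;0.06 0 0 0 0 0 -0.35;0.09 0 0 0 0 0 -0.35;0.11 0 0 0 0 0 -0.35;0.12 0 0 0 0 0 -0.35;0.13 0 0 0 0 0 -0.35'
$m '0.01 0 0 0 0 0 -0.35;0.02 0 0 0 0 0 -0.35'
$m '0.01 0 0 0 0 0 -0.35;0.02 0 0 0 0 0 -0.35'
python3 -c "
from h import *
p=viewer.capture('wrist'); case(p); o=bot.get_obs(); print(o['tool_pos'],rack(o['tool_pos'][:2]),o['contact_force'])"
```

```text
time: 14.95
tool_pos: [589.1, 67.6, 29.6]
tcp_rot: [-3.141, 0.0, 1.352]
contact_force: [-0.7, -3.2, -1.4]
grip_width: 30.1
finger_force: 1.0
time: 15.12
tool_pos: [589.6, 69.4, 29.7]
tcp_rot: [-3.141, 0.0, 1.351]
contact_force: [-0.4, -3.1, -1.2]
grip_width: 30.0
finger_force: 1.0
time: 15.28
tool_pos: [590.0, 70.6, 29.7]
tcp_rot: [3.142, 0.001, 1.352]
contact_force: [-3.0, -10.1, -0.7]
grip_width: 29.5
finger_force: 4.7
L slope -0.0047 y mean 30.4 x 143.0 164.0
R slope 0.005 y mean -37.4 x 142.0 164.0
lead x 168.8 slope 0.0051 centre y -3.5
[590.03280371  70.59468043  29.74080828] [[58.84763839 -4.0698241 ]] [-1.96747766 -4.65192295 -0.76777305]
```

```bash
m="python3 -m handwheel"
$m '0.01 0 0 0 0 0 -0.35;0.01 0 0 0 0 0 -0.35'
$m '-0.1 0 0 0 0 0 -0.35;-0.3 0 0 0 0 0 -0.35;-0.5 0 0 0 0 0 -0.35;-0.5 0 0 0 0 0 -0.35'
$m '0 0 -0.4 0 0 0 -0.35;0 0 -0.8 0 0 0 -0.35;0 0 -1 0 0 0 -0.35;0 0 -1 0 0 0 -0.35;0 0 -1 0 0 0 -0.35'
python3 -c "
from h import *
p=look(); case(p); save(p,'w5')"
```

```text
time: 15.55
tool_pos: [590.0, 70.6, 29.7]
tcp_rot: [-3.141, 0.003, 1.352]
contact_force: [-2.5, -8.7, -0.6]
grip_width: 29.9
finger_force: 4.8
time: 15.88
tool_pos: [579.2, 20.8, 30.0]
tcp_rot: [3.141, -0.0, 1.349]
contact_force: [0.1, -0.6, 0.1]
grip_width: 29.9
finger_force: 0.0
time: 16.3
tool_pos: [580.3, 23.9, 131.2]
tcp_rot: [3.138, -0.001, 1.351]
contact_force: [0.2, -0.3, 0.0]
grip_width: 29.7
finger_force: 0.0
rail_near 0.81 x -8.331038310003246 169.30680199037303 y@0,150 [48.2 48. ] slope -0.001
rail_mid 0.76 x -8.713453860071409 168.75956476280564 y@0,150 [-53.  -53.2] slope -0.0016
L slope 0.0008 y mean 30.6 x 120.0 158.0
R slope 0.0079 y mean -38.0 x 119.0 157.0
lead x 168.5 slope 0.0014 centre y -3.7
```

View pics/w5.png

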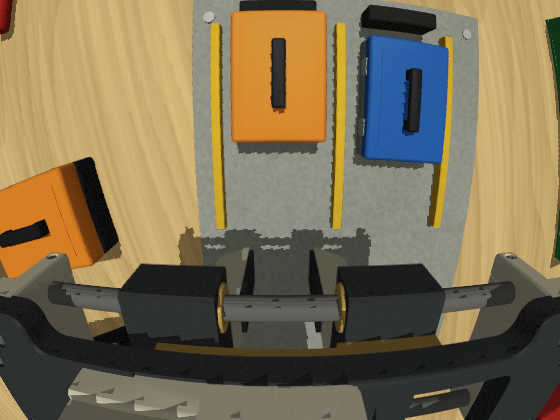

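The case lies straight against the stop (row 10, columns 232–326), clear of both rails, and the arm is well back.

```bash
python3 -c "
from plant import bot
print(bot.close_job())"
```

```text
the job is handed in; nothing more can be done
None
```

The job is handed in: by my final camera check the orange case is home against the rubber stop, straight and about 1 mm off the lane's centre line, clear of both rails, with the arm backed off; the judge returned no verdict.

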